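# Load a pipe specimen against its spring buffer and lock the rail stop

### The arm

A 6-joint arm with a two-finger parallel gripper is mounted at the origin on a cart in front of the work surface, level with it; the furniture and walls round the work are solid. World frame = base frame: x ahead of the robot, y to its left, z up, the work surface at z = 0. Lengths are in m, angles in rad, forces in N, time in s.
With the tool pointing down it reaches from about 0.325 to 0.9 m from the base axis. Payload 6.1 kg.
Tool frame: the origin (TCP) lies on the centre line of the jaws, within the pads' length; the fingertips stand 25 mm ahead of it and the grasp point (between the pads) lies 6 mm ahead of it; z points along the fingers, y is the direction in which the jaws open and shut (so a half turn about z gives the same grasp; the last joint's range is limited). The gripper opens to 85 mm and grips with 20 to 120 N. Pads are 22 mm wide; open, the fingers measure 114 mm over their backs; the gripper's body (76 mm by 85 mm) begins 54 mm behind the grasp point. The pads swing forward as they close: fully open they stand 13 mm farther back than shut.
Start: joints at [-1.324, 0.22, 1.526, -0, 1.395, -0.126], TCP at [0.228, -0.582, 0.256] pointing down, gripper open.
Joint ranges: [-2.98, 2.98], [-0.91, 2.08], [0.09, 2.57], [-1.24, 4.39], [0.2, 2.65], [-2.68, 2.68]. Speed limits (rad/s): [2.57, 2.57, 3.01, 3.14, 3.14, 3.14].

### API

Orientations are given as [roll, pitch, yaw] about the fixed x, y, z axes, in that order (R = Rz(yaw) Ry(pitch) Rx(roll)).
In Python, from cell import r, jaws, status, imaging gives the robot as it stands. The module is installed in compiled form; this text tells all that it offers. Calls block until the motion is done:
- r.move_to(position, orientation): joint-space move of the TCP to a pose.
- r.servo_line(position, frame=None, rate=0.15, until_force=None): straight line of the TCP; frame=None keeps the orientation; rate is the mean speed in m/s. With until_force (N) it stops when the force on the tool has changed by that much, and returns True; else False.
- r.goto_joints(angles): joint-space move.
- jaws.ungrasp() and jaws.grasp(newtons=None): open the fingers fully, or close them until they stop; newtons is the grip in N (None keeps the last).
- r.hold(seconds).
- r.solve_ik(position, orientation): joint angles nearest the present ones, or None.
- status.get_obs(): the state.
- imaging.grab_frame(name): name is "scene" or "side" or "wrist"; returns a dict with "pixels" (420x560x3 uint8, red, green, blue), "depth" (420x560 float32, m along the optical axis (not along the pixel's ray), 0 where there is no reading), "mtx" (3x3 intrinsics, pixels), "R" (3x3) and "t" (3): a world point X has camera coordinates R X + t. Camera axes: x right, y down, z forward; pixel columns grow to the right and rows downward; lengths in m; the calibration is good to about 2 mm. A picture is of the moment at which its call begins.
A pose or a line that the arm cannot do raises r.PlanningError and nothing moves.
- r.sign_off(): hands the job in, once; it reports no verdict.
The state is a dict: "t": time; "joints": joint angles; "dq": joint speeds; "effort": joint torques, N m; "tcp_pos": TCP position; "ee_rot": TCP orientation; "ft_force": force on the tool from outside, world axes, zero at the start; "moment": the same for the moment, N m; "width": opening from 0.0 (shut) to 1.0 (fully open).
Only numpy, scipy, OpenCV 4.12 (cv2) and the standard library are available. Lean on these libraries where they do the work, as an engineer would, in place of code of your own. Each camera call takes 0.05 s, during which the arm holds its last target.

### The job

Slide the rail stop along the rail so that it pushes the pipe specimen up against the spring buffer at the other end and presses the buffer in by about half its short travel, so the specimen is gently but firmly loaded. Let go of the stop, then flip its cam lever from upright to fully flat so that it clamps the stop and the specimen stays loaded; do not ram the specimen or bottom out the buffer, and leave the things standing around the rig where they are.

Things in the scene. Friction and masses are not known exactly. Their poses are not given: they have to be found in the camera images.
- rail_rig: Fixed aluminium rail rig, 445 mm long, 70 mm wide, flat top 20 mm above the bench. Origin at bench height under the rail's middle line; y axis along the rail, z up, x across. The sliding stop is at the +y end, the spring buffer at the -y end. Two grey plastic V supports (to 56 mm high, 78 mm wide) at y = -100 and -10 mm carry the specimen.
- buffer_end (a point): The rail's bare -y end at its top. Near it stands an end block (56 mm wide, 83 high) with the buffer: a rod with a rubber disc (32 mm across, centre 57 mm above the bench) facing +y. The block is screwed down at a new, unmeasured place each time: free disc face at y = -165 to -125 mm of the rig. The buffer yields from 1 N, plus 1 N per mm, over 12 mm travel; then it is solid.
- specimen: Black plastic pipe, 186 mm long, 43 mm diameter, about 0.12 kg, lying loose in the two V supports, free to slide along the rail. Origin: underside of the pipe at half length (36 mm above the bench); its y axis runs along the pipe. At the start it touches neither buffer nor stop.
- rail_stop: Sliding stop: aluminium tower 40 mm across the rail, 24 along it, on a 66 x 64 mm base plate (top 27.5 mm above the bench). Origin at bench height under its bearing face, axes as the rig's; tower from y = 4 to 28, plate 4 to 68 mm. Moves only along the rail; the face starts at y = 105 to 150 mm of the rig and can go to 12. Grip the tower across the rail from above.
- stop_face (a point): Centre of the stop's bearing face, a black rubber disc (32 mm across, 57 mm above the bench) on the tower's -y side, which meets the pipe's end. Unclamped, the stop drags with a steady 6 N and stays where it is let go, so it can hold back the sprung buffer by itself up to 6 N.
- stop_top (a point): Middle of the top face of the stop's tower, 86.5 mm above the bench, 16 mm behind (+y of) the bearing face.
- cam_lever (a joint): Angle of the stop's cam lever, rad. About 0 (-0.2 to 0.15 at the start): upright, unclamped. 1.57: end stop, flat toward the rig's +x, clamped. Hinge parallel to the rail. Turns freely up to 0.3, then the cam bites and it takes up to about 5 N near the tip, over centre at 1.4; it stays where it is left.
- lever_pivot (a point): The hinge axis of the lever at its middle: 51 mm behind (+y of) the stop's bearing face, over the middle of the rail, 33.5 mm above the bench.
- lever_tip (a point): Free end of the cam lever, 69 mm from the pivot. Flat steel bar 14 mm wide (along the rail), 8 mm thick, its last 24 mm a black grip 16 mm wide and 12 mm thick. Upright, the tip is 102 mm above the bench.
- tape: Roll of tape, 92 mm across, 25 mm high, lying loose on the robot's side of the rig. Bystander; origin under its centre.
- marker: Marker pen, 138 mm long, 16 mm thick, lying loose on the robot's side of the rig. Bystander; origin under its centre.
- ring: Short black pipe ring, 45 mm diameter, 33 mm long, on its side on the far side of the rig. Bystander; origin under its centre.
- jar: Small sample jar with a dark blue cap, 44 mm diameter, 69 mm high, standing on the far side of the rig. Bystander; origin under its centre.

How it is judged:
On the way, in this order (a step that is already met when the one before it is completed fails the run):
1. with the lever still upright, the stop presses the specimen against the buffer with more than 3 N (contact force between rail_stop and specimen above 3 N and value of joint cam_lever below 0.35 rad), for 0.2 s.
2. the lever is flat and the specimen is still loaded (value of joint cam_lever above 1.42 rad and contact force between rail_stop and specimen above 3 N), for 0.2 s.
At the end, for the whole second after the job is handed in: The lever lies flat (past 1.42 rad), the stop still presses the specimen with 3 to 12 N, the specimen lies in both V supports in line with the rail (within 0.06 rad), and stop and specimen are at rest (all of step 2 and contact force between rail_stop and specimen below 12 N and angle between the y axis of specimen and the y axis of rail_rig, either way round below 0.06 rad and z of specimen in the frame of rail_rig below 0.042 m and linear speed of each of rail_stop, specimen below 0.005 m/s); the robot touches nothing.
It fails at once if the specimen is rammed or the buffer bottomed out: more than 18 N between stop and specimen (contact force between rail_stop and specimen above 18 N).
It fails at once if a bystander is pushed more than 30 mm (distance of any of tape, marker, ring, jar from where it was at the start of the episode above 0.03 m).
It also fails if it takes over 64 s, if anything falls off the work surface, if the arm or the gripper's body presses on something with over 40 N, if the wrist force passes 120 N, or if a joint passes its speed limit or range.

## Working session

There is one attempt and no reset: what is moved stays moved. The work goes in short steps, each a Python script; the robot and the scene stay as the last script left them, time stands still between calls to the robot, and variables do not carry over. Pictures are saved under pics/ and viewed, and the job is handed in when it is done.

```bash
mkdir -p pics
python3 - <<'E'
from cell import r,jaws,status,imaging
import cv2,numpy as np
for n in("scene","side","wrist"):
    f=imaging.grab_frame(n); cv2.imwrite(f"pics/a_{n}.png",f["pixels"][:,:,::-1]); np.savez(f"a_{n}.npz",**f)
    print(n,-f["R"].T@f["t"],f["R"][2].round(2),f["mtx"][0,0])
o=status.get_obs();print(o)
E
```

```text
scene [0.12076664 0.7483848  0.80948157] [ 0.35 -0.71 -0.61] 505.55058042205735
side [0.21597642 0.76841091 0.55061273] [ 0.31 -0.83 -0.45] 454.5439655224119
wrist [ 0.29777263 -0.55443849  0.37313308] [-0.27 -0.1  -0.96] 305.944999766671
{'t': 0.15, 'joints': array([-1.32408987e+00,  2.21063695e-01,  1.52735794e+00,  3.14090469e-05,
        1.39467703e+00, -1.26114493e-01]), 'dq': array([-0.00014539, -0.00235139, -0.00422693,  0.00041734, -0.0006759 ,
        0.00055114]), 'effort': array([ 5.41067402e-04, -4.97484684e+01, -3.89903533e+01, -1.76488434e-04,
        7.12509223e-03, -7.56252575e-06]), 'tcp_pos': array([ 0.22754507, -0.58165126,  0.25543381]), 'ee_rot': array([-3.14010249e+00, -2.20096141e-04,  3.72815262e-01]), 'ft_force': array([-0.19998752, -0.14663806, -0.0133543 ]), 'moment': array([ 0.01687335, -0.00761353,  0.01070395]), 'width': 0.997934522424808}
```

View pics/a_scene.png

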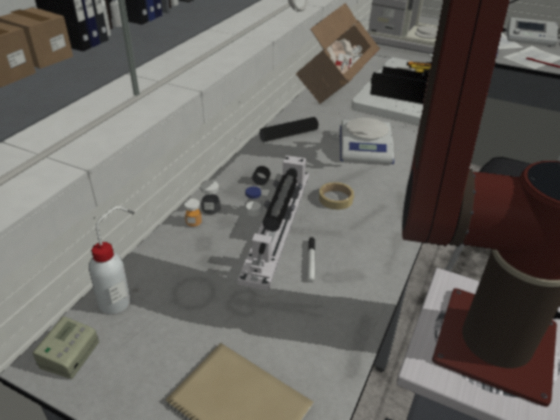

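View pics/a_side.png

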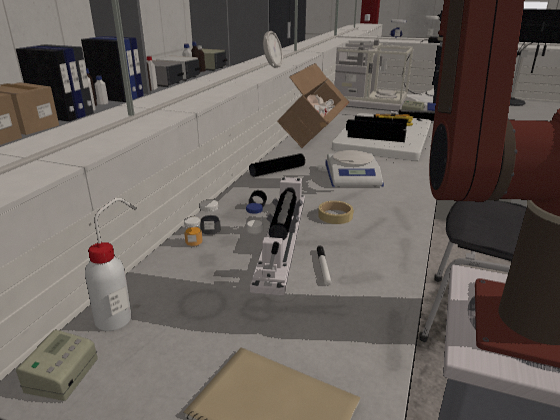

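View pics/a_wrist.png

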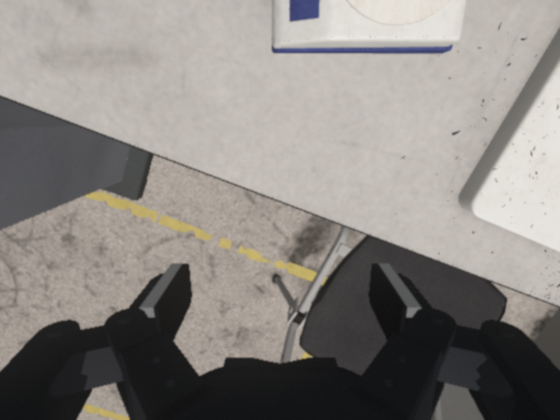

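The scene view shows the rig running from about (258,278), the stop end nearest the camera, to (295,160), the buffer end. The tape is at (337,195), the marker at (311,258), the jar at (253,197) and the ring at (262,175). Next I'll zoom in and localise with depth.

```bash
cat > h.py <<'E'
import numpy as np,cv2
def pts(f):
    d=f["depth"];v,u=np.mgrid[0:420,0:560];K=f["mtx"]
    c=np.stack([(u-K[0,2])/K[0,0]*d,(v-K[1,2])/K[1,1]*d,d],-1)
    return (c-f["t"])@f["R"]
def ray(f,u,v,z):
    K=f["mtx"];d=np.array([(u-K[0,2])/K[0,0],(v-K[1,2])/K[1,1],1])@f["R"];C=-f["R"].T@f["t"]
    return C+d*(z-C[2])/d[2]
E
python3 - <<'E'
from h import *
for n in("scene","side"):
    f=dict(np.load(f"a_{n}.npz"))
    r0,r1,c0,c1=(145,295,230,360) if n=="scene" else (165,300,225,360)
    cv2.imwrite(f"pics/b_{n}.png",cv2.resize(f["pixels"][r0:r1,c0:c1,::-1],None,fx=4,fy=4,interpolation=cv2.INTER_CUBIC))
f=dict(np.load("a_side.npz"));P=pts(f)
m=(P[...,2]>.008)&(P[...,2]<.12)&(P[...,0]>.35)&(P[...,0]<.75)&(P[...,1]>-.5)&(P[...,1]<.3)&(f["depth"]>0)
# top-down height map 1mm, 2x
H=np.zeros((420,800,3),np.uint8)
Q=P[m];print(len(Q))
H=np.zeros((400,800,3),np.uint8)
for p,c in zip(Q,f["pixels"][m]):
    cv2.circle(H,(int((.3-p[1])*1000),int((.75-p[0])*1000)),2,tuple(int(x) for x in cv2.applyColorMap(np.uint8([[p[2]*2100]]),cv2.COLORMAP_JET)[0,0]),-1)
cv2.imwrite("pics/b_top.png",H)
E
```

```text
9920
```

View pics/b_scene.png

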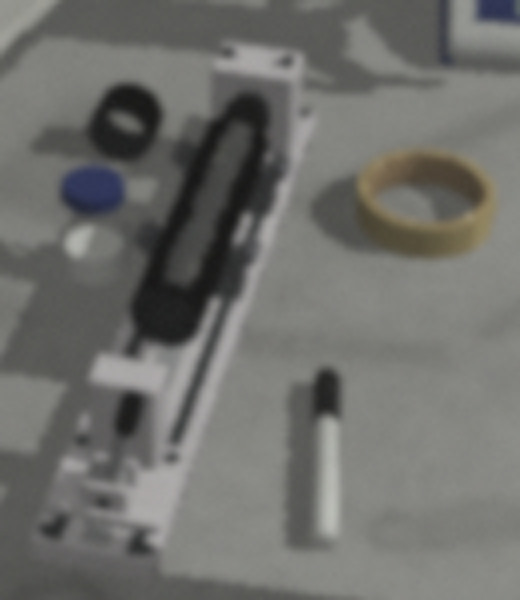

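View pics/b_side.png

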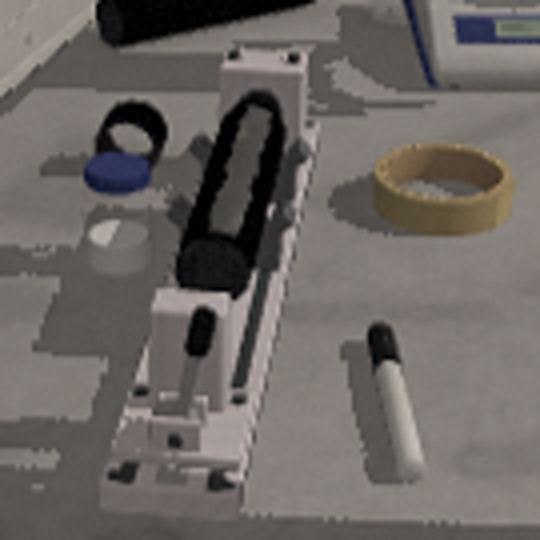

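View pics/b_top.png

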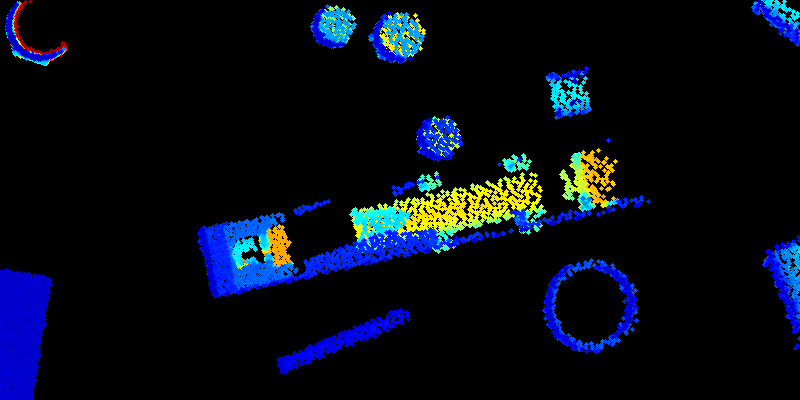

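In the 1 mm/px top map, the rail runs from px (207,262) to (650,200). The stop tower is at px (265–290, 225–265), the pipe spans 352–540, and the buffer disc is at about 565. Next I'll fit the rig frame.

```bash
cat >> h.py <<'E'
def rect(Q): return cv2.minAreaRect((Q[:,:2]*1000).astype(np.float32))
E
python3 - <<'E'
from h import *
for n in("side","scene"):
    f=dict(np.load(f"a_{n}.npz"));P=pts(f).reshape(-1,3)
    b=(P[:,0]>.43)&(P[:,0]<.62)&(P[:,1]>-.36)&(P[:,1]<.12); P=P[b]
    pipe=P[(P[:,2]>.066)&(P[:,2]<.083)&(P[:,1]>-.24)&(P[:,1]<-.06)]
    c=pipe[:,:2].mean(0);_,_,V=np.linalg.svd(pipe[:,:2]-c);d=V[0]*np.sign(V[0,1])
    print(n,"pipe axis",c,d,np.arctan2(-d[0],d[1]))
    top=P[(P[:,2]>.082)&(P[:,2]<.092)&(P[:,1]>-.03)&(P[:,1]<.05)]
    print("top",len(top),rect(top),top.mean(0))
    rail=P[(P[:,2]>.014)&(P[:,2]<.026)]
    a=np.arctan2(-d[0],d[1])
    for a in (a,.165,.17,.175):
        ex=np.array([np.cos(a),np.sin(a)]);ey=np.array([-np.sin(a),np.cos(a)])
        u=rail[:,:2]@ex;w=rail[:,:2]@ey
        # robot-side edge per segment along rail
        print(a,[round(float(np.percentile(u[(w>s)&(w<s+.05)],3)),4) for s in np.arange(-.40,.0,.05) if ((w>s)&(w<s+.05)).sum()>20], "ends",np.percentile(w,[0.5,99.5]), "pipe u",c@ex)
        for nm,lo,hi in(("top",.082,.092),("pipe",.055,.0815)):
            S=P[(P[:,2]>lo)&(P[:,2]<hi)]; 
            ww=S[:,:2]@ey;uu=S[:,:2]@ex
            if nm=="top": 
                k=ww>-.13; print(nm,"w",np.percentile(ww[k],[2,98]),"u",np.percentile(uu[k],[2,98]))
            else:
                k=abs(uu-c@ex)<.012; print(nm,np.histogram(ww[k],bins=np.arange(-.42,.0,.01)))if a==.17 else 0
E
```

```text
side pipe axis [ 0.54473383 -0.14004035] [-0.27660663  0.96098323] 0.28026116257883726
top 122 ((502.4002990722656, 23.625722885131836), (39.93247985839844, 27.44295310974121), 15.836191177368164) [0.50302997 0.02509531 0.08583847]
0.28026116257883726 [0.3447, 0.4401, 0.4441, 0.3883, 0.4504, 0.4529, 0.4574, 0.4611] ends [-0.4749861 -0.0441697] pipe u 0.4847439886381812
top w [-0.12750627 -0.07340103] u [0.47030969 0.50853197]
0.165 [0.3726, 0.384, 0.4745, 0.4731, 0.4109, 0.4674, 0.4644, 0.4627] ends [-0.42194964  0.01279949] pipe u 0.5143334965664812
top w [-0.07051548 -0.01729768] u [0.48026307 0.51830782]
0.17 [0.3701, 0.3824, 0.4732, 0.472, 0.41, 0.4668, 0.4637, 0.4629] ends [-0.42437109  0.01026984] pipe u 0.5131890112805578
top w [-0.07293436 -0.01974066] u [0.47992391 0.51804507]
pipe (array([ 0,  0,  0,  0, 45, 15, 16,  0,  2,  9, 15, 17, 14, 12, 18, 17, 13,
       20, 15, 16, 17, 17, 18, 16, 19, 16, 19, 46,  0,  0,  0,  0,  0,  0,
        0,  0, 69, 34,  0,  0,  0]), array([-0.42, -0.41, -0.4 , -0.39, -0.38, -0.37, -0.36, -0.35, -0.34,
       -0.33, -0.32, -0.31, -0.3 , -0.29
[... 1220 characters left out ...]
ay([ 0,  3,  5,  3, 49, 16, 33,  0,  4, 12, 24, 18, 19, 23, 22, 18, 20,
       25, 20, 21, 19, 21, 26, 20, 20, 22, 24, 40,  0,  0,  0,  0,  0,  0,
        0,  0, 58, 15,  0,  0,  0]), array([-0.42, -0.41, -0.4 , -0.39, -0.38, -0.37, -0.36, -0.35, -0.34,
       -0.33, -0.32, -0.31, -0.3 , -0.29, -0.28, -0.27, -0.26, -0.25,
       -0.24, -0.23, -0.22, -0.21, -0.2 , -0.19, -0.18, -0.17, -0.16,
       -0.15, -0.14, -0.13, -0.12, -0.11, -0.1 , -0.09, -0.08, -0.07,
       -0.06, -0.05, -0.04, -0.03, -0.02, -0.01]))
0.175 [0.3731, 0.3821, 0.4714, 0.4701, 0.4109, 0.4659, 0.4637, 0.4623] ends [-0.42832975  0.00721068] pipe u 0.5103393178481151
top w [-0.07576606 -0.02224984] u [0.47940084 0.51726263]
```

```bash
cat >> h.py <<'E'
def frame(a): return np.array([np.cos(a),np.sin(a)]),np.array([-np.sin(a),np.cos(a)])
E
python3 - <<'E'
from h import *
for n in("side","scene"):
    f=dict(np.load(f"a_{n}.npz"));P=pts(f).reshape(-1,3)
    b=(P[:,0]>.43)&(P[:,0]<.62)&(P[:,1]>-.37)&(P[:,1]<.12); P=P[b]
    a=.2
    for it in range(6):
        ex,ey=frame(a);u=P[:,:2]@ex;w=P[:,:2]@ey
        # robot edge of rail top
        k=(P[:,2]>.016)&(P[:,2]<.024)&(u>.43)&(u<.50)
        pr=[]
        for s in np.arange(-.44,0,.02):
            kk=k&(w>s)&(w<s+.02)
            if kk.sum()>8: pr.append((s+.01,np.percentile(u[kk],4)))
        pr=np.array(pr);A=cv2.fitLine(pr.astype(np.float32),cv2.DIST_HUBER,0,.001,.001).ravel()
        sl=A[1]/A[0]; a+=-sl
    print(n,"a rail",a,"edge u",np.round(pr,4).tolist())
    # pipe ridge
    k=(P[:,2]>.074)&(P[:,2]<.084)&(w>-.36)&(w<-.12)
    pr2=[(s+.01,np.median(u[k&(w>s)&(w<s+.02)]),(k&(w>s)&(w<s+.02)).sum(),) for s in np.arange(-.36,-.12,.02) if (k&(w>s)&(w<s+.02)).sum()>3]
    print("ridge",np.round(pr2,4).tolist())
    k=(P[:,2]>.0835)&(P[:,2]<.092)
    for nm,kk in(("tower",k&(w>-.14)),("block",k&(w<-.3))):
        print(nm,kk.sum(),"w",np.percentile(w[kk],[1,5,50,95,99]).round(4),"u",np.percentile(u[kk],[1,5,50,95,99]).round(4))
    k=(P[:,2]>.04)&(P[:,2]<.07)&(w>-.36)&(w<-.1)
    uc=np.median([p[1] for p in pr2])
    kk=k|((P[:,2]>.04)&(P[:,2]<.08))
    kk&=abs(u-uc)<.015
    print("w hist",[(round(float(s),3),int((kk&(w>s)&(w<s+.005)).sum())) for s in np.arange(-.44,-.05,.005) if (kk&(w>s)&(w<s+.005)).sum()])
    k=(P[:,2]>.015)&(P[:,2]<.024); print("rail ends",np.percentile(w[k],[.5,99.5]))
E
```

```text
side a rail 0.21460246 edge u [[-0.37, 0.462], [-0.35, 0.4612], [-0.33, 0.4614], [-0.29, 0.4608], [-0.27, 0.4621], [-0.25, 0.4612], [-0.23, 0.4612], [-0.21, 0.4613], [-0.19, 0.4619], [-0.17, 0.4616], [-0.15, 0.4615], [-0.13, 0.4618], [-0.11, 0.461], [-0.07, 0.4609], [-0.05, 0.4611], [-0.03, 0.4613], [-0.01, 0.4622]]
ridge [[-0.35, 0.4964, 18.0], [-0.33, 0.4939, 38.0], [-0.31, 0.4948, 34.0], [-0.29, 0.494, 46.0], [-0.27, 0.4955, 40.0], [-0.25, 0.4945, 43.0], [-0.23, 0.4943, 41.0], [-0.21, 0.4954, 45.0], [-0.19, 0.4954, 50.0], [-0.17, 0.4955, 49.0]]
tower 136 w [-0.095  -0.0935 -0.0803 -0.0425 -0.041 ] u [0.4768 0.4788 0.4952 0.5133 0.5155]
block 65 w [-0.4259 -0.4223 -0.4083 -0.3955 -0.3931] u [0.4694 0.4723 0.4963 0.5189 0.5197]
w hist [(-0.405, 1), (-0.4, 37), (-0.395, 21), (-0.39, 3), (-0.385, 23), (-0.38, 7), (-0.355, 5), (-0.35, 6), (-0.345, 9), (-0.34, 9), (-0.335, 11), (-0.33, 10), (-0.325, 10), (-0.32, 11), (-0.315, 7), (-0.31, 13), (-0.305, 6), (-0.3, 9), (-0.295, 11), (-0.29, 9), (-0.285, 13), (-0.28, 5), (-0.275, 15), (-0.27, 11), (-0.265, 12), (-0.26, 9), (-0.255, 14), (-0
[... 1257 characters left out ...]
 (-0.395, 28), (-0.39, 7), (-0.385, 37), (-0.38, 12), (-0.36, 3), (-0.355, 7), (-0.35, 7), (-0.345, 11), (-0.34, 11), (-0.335, 18), (-0.33, 9), (-0.325, 12), (-0.32, 14), (-0.315, 12), (-0.31, 14), (-0.305, 14), (-0.3, 15), (-0.295, 14), (-0.29, 11), (-0.285, 19), (-0.28, 12), (-0.275, 20), (-0.27, 15), (-0.265, 11), (-0.26, 17), (-0.255, 14), (-0.25, 19), (-0.245, 15), (-0.24, 16), (-0.235, 11), (-0.23, 14), (-0.225, 17), (-0.22, 20), (-0.215, 15), (-0.21, 13), (-0.205, 21), (-0.2, 26), (-0.195, 19), (-0.19, 32), (-0.185, 25), (-0.18, 34), (-0.175, 35), (-0.17, 60), (-0.165, 3), (-0.08, 24), (-0.075, 82), (-0.07, 1), (-0.065, 4), (-0.06, 16), (-0.055, 8)]
rail ends [-0.44770991 -0.01221218]
```

Rig frame from both views: yaw 0.2147, centre line u≈0.4955, stop face w≈−0.100, pipe −0.355 to −0.168, disc face ≈ −0.378. That gives about 92 mm of travel to first buffer contact. Now I'll move over the tower.

```bash
cat >> h.py <<'E'
A=.2147;EX,EY=frame(A);ORI=[np.pi,0,A+np.pi/2];UC=.4955
def W(u,w,z): return [*( (UC+u)*EX+w*EY),z]
def uw(p): p=np.asarray(p)[:2];return p@EX-UC,p@EY
def tow(S):
    f=S.get_obs();F=f["ft_force"];u,w=uw(f["tcp_pos"]);return "t%.2f u%.4f w%.4f z%.4f Fu%.2f Fw%.2f Fz%.2f wid%.3f"%(f["t"],u,w,f["tcp_pos"][2],F[:2]@EX,F[:2]@EY,F[2],f["width"])
E
python3 - <<'E'
from h import *
from cell import r,jaws,status,imaging
print(r.solve_ik(W(0,-.084,.074),ORI),r.solve_ik(W(0,-.184,.074),ORI))
r.move_to(W(0,-.084,.22),ORI);print(tow(status))
f=imaging.grab_frame("wrist");cv2.imwrite("pics/c_wrist.png",f["pixels"][:,:,::-1]);np.savez("c.npz",**f)
E
```

```text
[-0.1102701   0.14681562  1.98408417  0.          1.01069286 -0.3249701 ] [-0.29011923  0.20399682  1.91752154  0.          1.0200743  -0.50481923]
t2.52 u0.0001 w-0.0848 z0.2201 Fu-0.44 Fw0.19 Fz0.15 wid1.007
```

View pics/c_wrist.png

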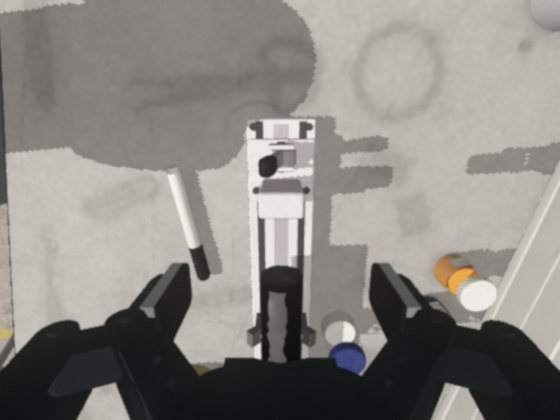

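The wrist view shows the tower top at (281,203), centred between the fingers. The lever tip at (267,165) leans slightly to the robot side. I'll check the tower quickly with wrist depth, then descend and grip.

Run:
```python
from h import *
from cell import r,jaws,status,imaging
f=dict(np.load("c.npz"));P=pts(f).reshape(-1,3);u=P[:,:2]@EX-UC;w=P[:,:2]@EY
k=(P[:,2]>.08)&(P[:,2]<.092)&(abs(u)<.03)&(w<-.066)&(w>-.11)
print("tower u",np.percentile(u[k],[1,99]),"w",np.percentile(w[k],[1,99]),k.sum())
k=(P[:,2]>.09)&(P[:,2]<.108)&(abs(u)<.03)&(w<-.03)&(w>-.066);print("tip",P[k].shape,u[k].mean() if k.any() else 0,w[k].mean() if k.any() else 0)
r.servo_line(W(0,-.084,.074),rate=.1);print(tow(status))
jaws.grasp(25);r.hold(.2);print(tow(status))
```

```text
tower u [-0.01841121  0.02018699] w [-0.09430808 -0.07159961] 1243
tip (320, 3) -0.010468415513919523 -0.04776887793186022
t4.17 u0.0006 w-0.0842 z0.0747 Fu0.01 Fw-0.06 Fz0.17 wid1.002
t4.86 u0.0009 w-0.0841 z0.0745 Fu5.15 Fw0.73 Fz-0.10 wid0.468
```

The grip is on the tower: width 0.468 × 85 ≈ 40 mm. Next I'll slide slowly and watch the force.

Run:
```python
from h import *
from cell import r,jaws,status,imaging
w0=-.084
for d in (.03,.058,.075,.083):
    h=r.servo_line(W(0.0007,w0-d,.0745),rate=.04 if d<.06 else .02,until_force=13);print(d,h,tow(status))
    if h: break
f=imaging.grab_frame("side");cv2.imwrite("pics/d_side.png",cv2.resize(f["pixels"][150:300,210:380,::-1],None,fx=4,fy=4))
```

```text
0.03 False t5.76 u0.0009 w-0.1134 z0.0745 Fu3.94 Fw3.44 Fz0.38 wid0.460
0.058 False t6.61 u0.0009 w-0.1414 z0.0745 Fu2.88 Fw2.73 Fz0.69 wid0.465
0.075 False t7.61 u0.0010 w-0.1579 z0.0745 Fu4.27 Fw6.22 Fz1.85 wid0.464
0.083 False t8.16 u0.0009 w-0.1660 z0.0745 Fu3.87 Fw5.59 Fz1.91 wid0.461
```

View pics/d_side.png

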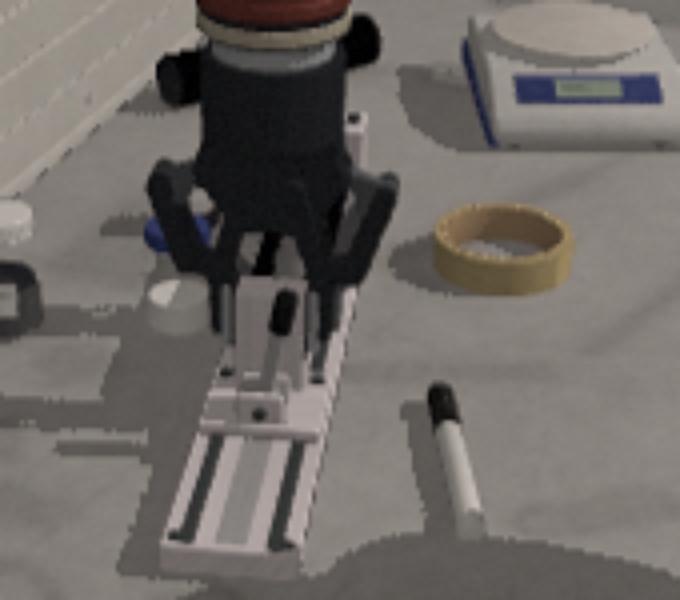

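The stop has moved and stayed in the grip, with the lever still upright at (283,310) in this crop. Now I'll step on slowly to buffer contact.

Run:
```python
from h import *
from cell import r,jaws,status,imaging
for w in np.arange(-.169,-.1815,-.0015):
    h=r.servo_line(W(0.0007,w,.0745),rate=.008,until_force=6)
    r.hold(.05);F=np.mean([status.get_obs()["ft_force"][:2]@EY for _ in range(1)]);print(h,tow(status))
    if F>11.3 or h: break
```

```text
False t8.66 u0.0009 w-0.1677 z0.0745 Fu2.94 Fw6.18 Fz3.43 wid0.464
False t9.05 u0.0010 w-0.1692 z0.0745 Fu3.96 Fw6.56 Fz2.31 wid0.462
False t9.44 u0.0009 w-0.1707 z0.0745 Fu3.98 Fw6.93 Fz0.97 wid0.464
False t9.83 u0.0009 w-0.1722 z0.0745 Fu3.16 Fw7.06 Fz2.30 wid0.463
False t10.22 u0.0009 w-0.1737 z0.0745 Fu4.02 Fw6.60 Fz2.24 wid0.465
False t10.62 u0.0009 w-0.1752 z0.0745 Fu3.12 Fw7.26 Fz1.95 wid0.468
False t11.01 u0.0009 w-0.1767 z0.0745 Fu3.19 Fw6.33 Fz1.21 wid0.465
False t11.40 u0.0009 w-0.1779 z0.0745 Fu3.28 Fw7.93 Fz2.70 wid0.466
False t11.79 u0.0009 w-0.1791 z0.0745 Fu2.83 Fw8.63 Fz3.30 wid0.466
```

Run:
```python
from h import *
from cell import r,jaws,status,imaging
for w in np.arange(-.1822,-.188,-.001):
    h=r.servo_line(W(0.0007,w,.0745),rate=.006)
    r.hold(.05);o=[]
    for _ in range(3): o.append(status.get_obs()["ft_force"][:2]@EY); r.hold(.02)
    F=np.mean(o);print(round(F,2),tow(status))
    if F>12.0: break
```

```text
10.98 t12.24 u0.0009 w-0.1801 z0.0745 Fu3.12 Fw10.41 Fz3.82 wid0.463
10.99 t12.66 u0.0010 w-0.1809 z0.0745 Fu2.58 Fw11.75 Fz4.62 wid0.462
12.21 t13.07 u0.0009 w-0.1816 z0.0745 Fu3.52 Fw11.77 Fz4.27 wid0.468
```

The hand force is about 12 N. Taking off about 6.5 N of drag leaves roughly 5.5 N on the buffer, at about 5 mm compression. Now I'll release, rise and look.

Run:
```python
from h import *
from cell import r,jaws,status,imaging
jaws.ungrasp();r.hold(.2);print(tow(status))
r.servo_line(W(0.0007,-.183,.15),rate=.12)
r.servo_line(W(0.0,-.165,.2),rate=.15);print(tow(status))
f=imaging.grab_frame("wrist");cv2.imwrite("pics/e_wrist.png",f["pixels"][:,:,::-1]);P=pts(f).reshape(-1,3);u=P[:,:2]@EX-UC;w=P[:,:2]@EY
k=(P[:,2]>.08)&(P[:,2]<.092)&(abs(u)<.03)&(w<-.166)&(w>-.21)
print("tower u",np.percentile(u[k],[1,99]),"w",np.percentile(w[k],[1,99]),k.sum())
k=(P[:,2]>.09)&(P[:,2]<.108)&(abs(u)<.03)&(w>-.166)&(w<-.12);print("tip",k.sum(),u[k].mean(),np.percentile(w[k],[2,98]))
```

```text
t13.79 u0.0006 w-0.1843 z0.0745 Fu-0.18 Fw0.34 Fz0.19 wid1.002
t15.08 u-0.0002 w-0.1649 z0.1993 Fu0.69 Fw0.44 Fz-0.52 wid1.000
tower u [-0.01855843  0.02038568] w [-0.19187814 -0.1690096 ] 1393
tip 364 -0.010554237927316882 [-0.15283206 -0.13834492]
```

View pics/e_wrist.png

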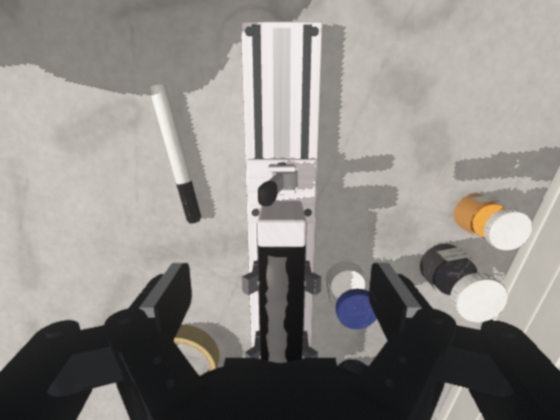

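The tower moved 97.6 mm and did not creep back. Jar, tape and marker are where they were. The lever is at w≈−0.1455, with its tip at u≈−0.010. Next I'll close the fingers and sweep the lever over along an arc.

Run:
```python
from h import *
from cell import r,jaws,status,imaging
wl=-.1455;hw=.0145
r.servo_line(W(-.060,wl,.2),rate=.15)
jaws.grasp(40)
r.servo_line(W(-.060,wl,.105),rate=.12);print(tow(status))
rho=.054
for th in (0,.25,.45,.65,.85,1.05,1.2,1.35,1.45):
    c=rho*np.sin(th)-.006*np.cos(th);z=.0335+rho*np.cos(th)+.006*np.sin(th)
    h=r.servo_line(W(c-hw+.0007,wl,z+.025),rate=.06,until_force=25);print(th,h,tow(status))
    if h: break
```

```text
t17.41 u-0.0595 w-0.1458 z0.1057 Fu0.18 Fw-0.71 Fz-0.27 wid-0.003
0 False t18.24 u-0.0199 w-0.1453 z0.1122 Fu-0.03 Fw-0.51 Fz-0.71 wid-0.002
0.25 False t18.62 u-0.0058 w-0.1456 z0.1123 Fu-0.05 Fw-0.14 Fz-0.60 wid-0.003
0.45 False t18.95 u0.0046 w-0.1455 z0.1096 Fu-0.21 Fw0.13 Fz0.11 wid0.002
0.65 False t19.28 u0.0143 w-0.1455 z0.1048 Fu0.41 Fw0.05 Fz-0.95 wid-0.004
0.85 False t19.62 u0.0230 w-0.1455 z0.0983 Fu-0.14 Fw-0.66 Fz-1.08 wid-0.002
1.05 False t19.95 u0.0302 w-0.1455 z0.0903 Fu-0.29 Fw-0.18 Fz-0.22 wid0.002
1.2 False t20.23 u0.0342 w-0.1455 z0.0834 Fu-0.07 Fw0.21 Fz0.32 wid-0.002
1.35 False t20.52 u0.0373 w-0.1454 z0.0758 Fu0.17 Fw0.50 Fz-0.42 wid0.002
1.45 False t20.77 u0.0389 w-0.1454 z0.0705 Fu-0.82 Fw-0.42 Fz0.36 wid-0.002
```

There was no bite force. I'll look before pressing further.

Run:
```python
from h import *
from cell import r,jaws,status,imaging
f=imaging.grab_frame("wrist");cv2.imwrite("pics/f_wrist.png",f["pixels"][:,:,::-1])
f=imaging.grab_frame("side");cv2.imwrite("pics/f_side.png",cv2.resize(f["pixels"][150:300,210:380,::-1],None,fx=4,fy=4))
```

```text
(no output)
```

View pics/f_wrist.png

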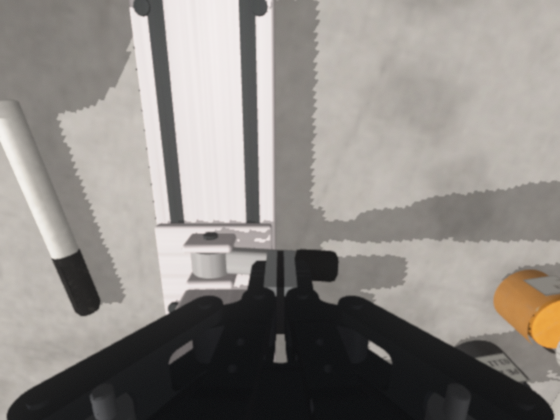

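View pics/f_side.png

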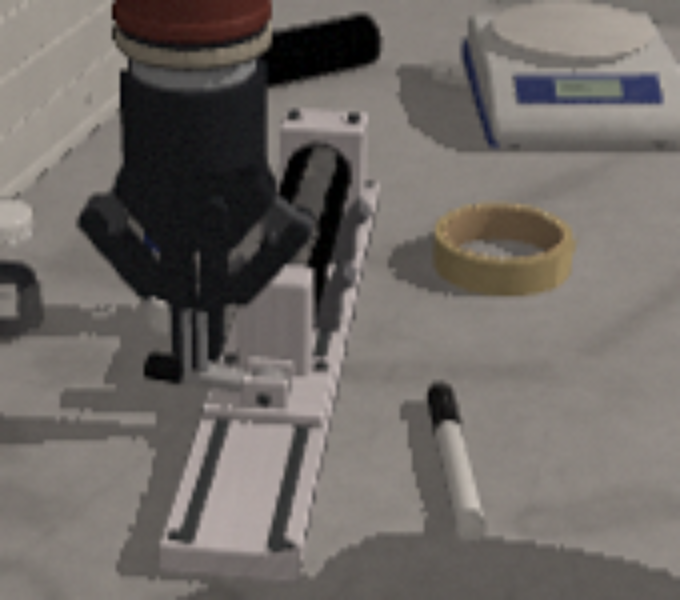

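The wrist view shows the lever almost flat to the far side, with its grip at (317,265). Now I'll press down on the grip to bring it to its end stop.

Run:
```python
from h import *
from cell import r,jaws,status,imaging
wl=-.1455
r.servo_line(W(.0389,wl,.09),rate=.08)
r.servo_line(W(.053,wl,.09),rate=.08)
h=r.servo_line(W(.053,wl,.060),rate=.02,until_force=14);print(h,tow(status))
r.hold(.1);print(tow(status))
r.servo_line(W(.053,wl,.12),rate=.1)
r.servo_line(W(0,wl+.02,.22),rate=.15)
f=imaging.grab_frame("wrist");cv2.imwrite("pics/g_wrist.png",f["pixels"][:,:,::-1]);P=pts(f).reshape(-1,3);u=P[:,:2]@EX-UC;w=P[:,:2]@EY
k=(P[:,2]>.08)&(P[:,2]<.092)&(abs(u)<.03)&(w<-.166)&(w>-.21)
print("tower u",np.percentile(u[k],[1,99]),"w",np.percentile(w[k],[1,99]),k.sum())
for a,b in((.014,.024),(.024,.034),(.034,.044),(.048,.058),(.058,.068)):
    k=(u>a)&(u<b)&(abs(w-wl)<.004)&(P[:,2]>.03);print(a,b,k.sum(),np.median(P[k,2]).round(4))
print(tow(status))
```

```text
True t22.82 u0.0542 w-0.1456 z0.0644 Fu-2.01 Fw0.36 Fz7.29 wid0.000
t22.92 u0.0542 w-0.1456 z0.0644 Fu-2.05 Fw0.85 Fz6.76 wid-0.005
tower u [-0.01881439  0.0202351 ] w [-0.1748501  -0.16881113] 136
0.014 0.024 68 0.0377
0.024 0.034 71 0.0376
0.034 0.044 72 0.0374
0.048 0.058 74 0.0393
0.058 0.068 70 0.0394
t24.59 u-0.0004 w-0.1254 z0.2187 Fu0.98 Fw0.52 Fz0.56 wid0.001
```

View pics/g_wrist.png

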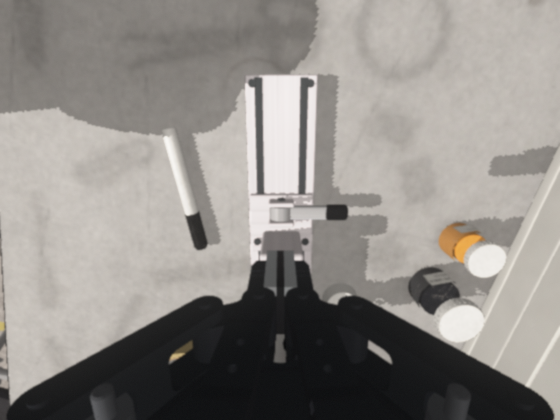

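The lever lies level: the bar top is at 37.5 mm and the grip top at 39.4 mm, both exactly flat. The tower's back edge is still at −0.169. One last check from outside: buffer disc and pipe positions, and the bystanders.

Run:
```python
from h import *
from cell import r,jaws,status,imaging
r.move_to([.36,.12,.34],ORI)
for n in("side","scene"):
    f=imaging.grab_frame(n);cv2.imwrite(f"pics/h_{n}.png",f["pixels"][:,:,::-1])
    g=dict(np.load(f"a_{n}.npz"))
    for nm,q in(("before",g),("after",f)):
        P=pts(q).reshape(-1,3);u=P[:,:2]@EX-UC;w=P[:,:2]@EY
        b=(abs(u)<.015)&(P[:,2]>.045)&(P[:,2]<.0765)
        k=b&(w>-.43)&(w<-.36); k2=(abs(u)<.012)&(P[:,2]>.07)&(P[:,2]<.083)&(w>-.40)&(w<-.14)
        ps=[np.median(u[k2&(w>s)&(w<s+.03)]).round(4) for s in (-.34,-.31,-.28,-.25,-.22)]
        print(n,nm,"pipe w",np.percentile(w[k2],[1,99]).round(4),"ridge",ps,"z",np.percentile(P[k2,2],95).round(4),"buf",[(round(float(s),3),int((k&(w>=s)&(w<s+.004)).sum())) for s in np.arange(-.412,-.36,.004)])
```

```text
side before pipe w [-0.3985 -0.1663] ridge [np.float64(-0.001), np.float64(-0.001), np.float64(-0.0015), np.float64(-0.0007), np.float64(-0.0012)] z 0.0802 buf [(-0.412, 0), (-0.408, 0), (-0.404, 1), (-0.4, 19), (-0.396, 23), (-0.392, 4), (-0.388, 2), (-0.384, 21), (-0.38, 7), (-0.376, 0), (-0.372, 0), (-0.368, 0), (-0.364, 0)]
side after pipe w [-0.3987 -0.1689] ridge [np.float64(-0.001), np.float64(-0.0011), np.float64(-0.0015), np.float64(-0.0009), np.float64(-0.001)] z 0.0811 buf [(-0.412, 0), (-0.408, 0), (-0.404, 1), (-0.4, 10), (-0.396, 6), (-0.392, 0), (-0.388, 1), (-0.384, 1), (-0.38, 3), (-0.376, 3), (-0.372, 2), (-0.368, 2), (-0.364, 5)]
scene before pipe w [-0.3982 -0.1665] ridge [np.float64(-0.0006), np.float64(-0.0008), np.float64(-0.0013), np.float64(-0.0013), np.float64(-0.0012)] z 0.0804 buf [(-0.412, 0), (-0.408, 0), (-0.404, 1), (-0.4, 24), (-0.396, 25), (-0.392, 3), (-0.388, 9), (-0.384, 35), (-0.38, 11), (-0.376, 0), (-0.372, 0), (-0.368, 0), (-0.364, 0)]
scene after pipe w [-0.3701 -0.1694] ridge [np.float64(-0.0011), np.float64(-0.0006), np.float64(-0.0014), np.float64(-0.0021), np.float64(-0.001)] z 0.0808 buf [(-0.412, 0), (-0.408, 0), (-0.404, 0), (-0.4, 0), (-0.396, 0), (-0.392, 0), (-0.388, 0), (-0.384, 2), (-0.38, 2), (-0.376, 1), (-0.372, 1), (-0.368, 2), (-0.364, 4)]
```

View pics/h_side.png

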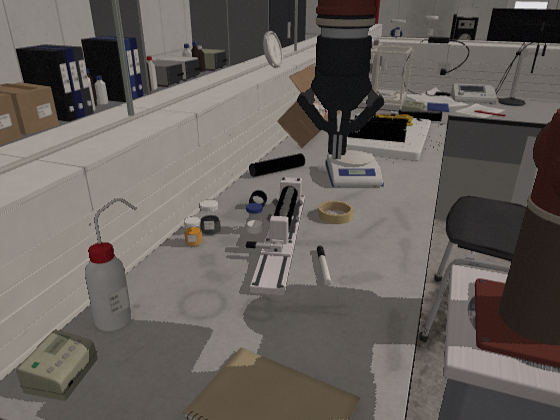

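The lever is flat at (265,245), the pipe sits straight in its supports, and the bystanders have not moved. Handing in.

Run:
```python
from cell import r,status
r.sign_off();print(status.get_obs()["t"])
```

```text
the job is handed in; nothing more can be done
the job is handed in; nothing more can be done
```

The stop is clamped with its lever flat, and by my estimate it holds the specimen against the buffer at about 5.5 N. The job is handed in, but it reports no verdict.

**What I did:** I located the rig from the two fixed cameras and gripped the stop's tower. I slid it 97.6 mm until the buffer was pressed in about 4.5–5 mm of its 12 mm travel. I then let go, swept the cam lever over with closed fingers, pressed it down to its end stop and moved the arm clear.

**Last checks:**
- **Lever:** it is level along its length (bar top 37.5 mm, grip top 39.4 mm above the bench).
- **Stop:** it did not move measurably when released or when clamped (back edge at −0.1690 m before clamping, −0.1688 m after).
- **Specimen:** it is straight on the rail centre line, with its top at about 81 mm, against about 80 mm at the start.
- **Bystanders:** in the final picture they look unmoved; I did not measure them.

**Less certain:**
- **Load figure:** it comes from the hand force before release (about 12 N minus roughly 6.5 N of drag), not from a direct measurement afterwards. The specimen hid the buffer disc from the final depth images, so the compression could not be confirmed optically.
- **Lever sweep:** I saw no bite force at the sweep's stopping points. The pictures show the lever went over with the fingers, and the final press met firm resistance.

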